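Take the dead bulb out of the desk uplighter

TASK

The bulb in the desk lamp has blown. Switch the lamp off first by pushing the round switch on its base fully down, then take the bulb out of its bayonet holder (push it in against the spring, turn it anticlockwise to the stop, lift it out) without forcing it. Stand it upright, cap down, in one of the two empty compartments of the used-bulb carton, setting it down rather than dropping it, and leave the other things on the desk where they are.

Things in the scene. Friction and masses are not known exactly. Their poses are not given: they have to be found in the camera images.
- lamp: Desk uplighter, fixed: dark slab base 110 x 240 x 20 mm (its x, y, z), origin at the centre of the underside, z up. A stem at (x 20, y 55) mm carries the head, a black bayonet holder in a grey dish shade, leaning 32 degrees from vertical to the lamp's -x (robot's) side. The push switch is at (x 0, y -85) mm.
- shade_rim (a point): Centre of the round rim of the lamp's dish shade, 120 mm across, on the head's axis, 30 mm outside the holder's mouth; z axis out along the head's axis. The rim's highest point is 156 mm above the desk. The bulb passes through its middle and sticks out 79 mm beyond it; the whole bulb is clear of the rim after 50 mm of lift.
- holder_mouth (a point): Centre of the bulb holder's mouth; z is the head's axis, out of the mouth, 32 degrees from vertical. A spring contact (4 N at rest, 6.5 N fully in) holds the bulb's two pins up in notches. Push the bulb in at least 3.5 mm (stop at 5), turn it 65 degrees anticlockwise looking in (positive about z) to the stop, slots with 6 degrees of play either way, then draw it out: free after 25 mm.
- bulb: The dead bulb, in the lamp's holder: tube-shaped LED bulb, plastic body, 125 mm long, about 70 g. Origin at the centre of the cap's flat underside (16 mm inside the mouth at the start), z along its axis to the domed white end. Metal cap 28 mm thick from 0 to 23 mm, with two 5 mm pins at 8 mm, 40 mm across, along its x; collar and white body 38 mm thick, straight from 34 to 108 mm.
- bulb_grip (a point): Point on the bulb's axis in the middle of its white body, 88 mm from the cap's underside; axes as the bulb's. A good height to grip round the 38 mm body with the tool along the bulb's axis: 42 mm outside the shade's rim, 37 mm below the bulb's domed tip.
- switch (a joint): Travel of the lamp's push switch in m: 0 up, 0.008 fully down (a solid stop). Spring return, 2 N at the top and 6 N fully down.
- switch_top (a point): Centre of the top face of the switch's round black button (30 mm in diameter, its top 42 mm above the desk when up); it moves straight down when pressed.
- carton: Open cardboard carton for used bulbs, fixed, 70 x 202 x 65 mm (x, y, z), origin at the centre of its underside. Three compartments in a row along y, each 62 x 62 mm, 61 mm deep, walls and floor 4 mm. The one at +y holds an old bulb; the other two are empty. Folded flaps slope down outside the rim, 26 mm out along x and 13 mm along y.
- cell_end (a point): Centre of the floor of the empty compartment at the carton's -y end, 66 mm from the middle one; axes as the carton's.
- cell_mid (a point): Centre of the floor of the carton's middle compartment, empty; axes as the carton's.
- spent_bulb: An old bulb of the same kind, 125 mm tall, standing loose, cap down, in the carton's +y compartment. Origin at its cap's underside. Not to be disturbed.
- mug: White mug, 82 mm across, 93 mm high, standing on the desk near the robot. Bystander; origin at its underside.
- staple_box: Small carton of staples, 42 x 88 x 27 mm, lying on the desk near the robot. Bystander.
- marker: Whiteboard marker, 16 mm thick, 138 mm long, lying between lamp and carton. Bystander.
- glue_stick: Glue stick standing on the desk behind the lamp and the carton, 28 mm in diameter, 94 mm high. Bystander.
There are look-alikes about, which are no part of the job. Leave any green look-alike of the bulb alone.

How it is judged (in metres and radians):
On the way, in this order (a step that is already met when the one before it is completed fails the run):
1. the lamp's switch is pushed down to its stop (at least 7 of 8 mm) while the bulb is still in the holder (value of joint switch above 0.007 m and distance between bulb and holder_mouth below 0.024 m), for 0.05 s.
2. the bulb is turned out of its holder and lifted clear of it (cap at least 30 mm outside the mouth) (z of bulb in the frame of holder_mouth above 0.03 m), for 0.1 s.
At the end, for the whole second after the job is handed in: The bulb stands cap down at rest in one of the carton's two empty compartments (cap within 30 mm of the compartment's centre and 15 mm of its floor; it may lean on a wall, up to 43 degrees), and the switch has sprung back up (((horizontal distance between bulb and cell_end below 0.03 m and z of bulb in the frame of cell_end below 0.015 m) or (horizontal distance between bulb and cell_mid below 0.03 m and z of bulb in the frame of cell_mid below 0.015 m)) and angle between bulb's own z axis and vertical below 0.75 rad and linear speed of bulb below 0.02 m/s and value of joint switch below 0.002 m); the robot touches nothing.
It fails at once if the bulb is dropped: it falls free of the fingers faster than 0.8 m/s (a fall of more than about 30 mm) (contact force between the fingers and bulb below 0.05 N and linear speed of bulb above 0.8 m/s).
It fails at once if the bulb is forced in its holder (more than 100 N between bulb and lamp) (contact force between bulb and lamp above 100 N).
It fails at once if the old bulb in the carton is lifted or knocked aside by more than 30 mm (distance of spent_bulb from where it was at the start of the episode above 0.03 m).
It fails at once if a bystander (mug, staple carton, marker, glue stick) is shifted by more than 30 mm (distance of any of mug, staple_box, marker, glue_stick from where it was at the start of the episode above 0.03 m).
It also fails if it takes over 64 s, if anything falls off the work surface, if the arm or the gripper's body presses on something with over 40 N, if the wrist force passes 120 N, or if a joint passes its speed limit or range.

ROBOT

A 6-joint arm with a two-finger parallel gripper is mounted at the origin on the work surface; the furniture and walls round the work are solid. World frame = base frame: x ahead of the robot, y to its left, z up, the work surface at z = 0. Lengths are in m, angles in degrees, forces in N, time in s.
With the tool pointing down it reaches from about 0.325 to 0.775 m from the base axis. Payload 5.5 kg.
Tool frame: the origin (TCP) lies at the centre of the arm's flange, where the gripper is bolted on; the fingertips stand 182 mm ahead of it and the grasp point (between the pads) lies 163 mm ahead of it; z points along the fingers, y is the line along which they close (so a half turn about z gives the same grasp; the last joint's range is limited). The gripper opens to 88 mm and grips with 3 to 60 N. Pads are 20 mm wide; open, the fingers measure 115 mm over their backs; the gripper's body (75 mm by 178 mm) begins 61 mm behind the grasp point.
Start: joints at [-70.571, 5.22, 70.514, -0, 104.267, -3.249], TCP at [0.231, -0.554, 0.405] pointing down, gripper open.
Joint ranges: [-164.24, 164.24], [-49.07, 125.15], [9.68, 141.18], [-86.29, 266.29], [3.28, 154.24], [-151.56, 151.56]. Speed limits (degrees/s): [147.25, 147.25, 172.46, 180, 180, 180].

INTERFACE

Orientations are given as [roll, pitch, yaw] about the fixed x, y, z axes, in that order (R = Rz(yaw) Ry(pitch) Rx(roll)).
In Python, from station import r gives the robot as it stands. The module is installed in compiled form; this text tells all that it offers. Calls block until the motion is done:
- r.reach(position, orientation): joint-space move of the TCP to a pose.
- r.servo_line(position, rotation=None, speed=0.15): straight line of the TCP; rotation=None keeps the orientation; speed is the mean speed in m/s.
- r.move_joints(angles): joint-space move.
- r.let_go() and r.grab(squeeze=None): open the fingers fully, or close them until they stop; squeeze is the grip in N (None keeps the last).
- r.wait(seconds).
- r.inverse_kinematics(position, orientation): joint angles nearest the present ones, or None.
- r.sense(): the state.
- r.snapshot(name): name is "scene" or "top" or "wrist"; returns a dict with "frame" (480x640x3 uint8, red, green, blue), "fx", "fy", "cx", "cy" (pixels), "R" (3x3) and "t" (3): a world point X has camera coordinates R X + t. Camera axes: x right, y down, z forward; pixel columns grow to the right and rows downward; lengths in m; the calibration is good to about 2 mm. A picture is of the moment at which its call begins. There is no depth.
A pose or a line that the arm cannot do raises r.IKError and nothing moves.
- r.hand_in(): hands the job in; it is judged then, once.
The state is a dict: "clock": time; "joints": joint angles; "joint_vel": joint speeds; "joint_torque": joint torques, N m; "tcp_pos": TCP position; "orientation": TCP orientation; "contact_force": force on the tool from outside, world axes, zero at the start; "torque": the same for the moment, N m; "opening": finger opening in m; "gripper_force": force on a finger pad.
Only numpy, scipy, OpenCV 4.12 (cv2) and the standard library are available. Lean on these libraries where they do the work, as an engineer would, in place of code of your own. Each camera call takes 0.05 s, during which the arm holds its last target. There are 200 camera calls.

## Working session

There is one attempt and no reset: what is moved stays moved. The work goes in short steps, each a Python script; the robot and the scene stay as the last script left them, time stands still between calls to the robot, and variables do not carry over. Pictures are saved under pics/ and viewed, at most 10 in all, crops included, and the job is handed in when it is done.

```bash
mkdir -p pics; python3 - <<'E'
from station import r
import cv2,numpy as np,pickle
for n in("scene","top","wrist"):
    s=r.snapshot(n); pickle.dump(s,open(f"pics/{n}.pkl","wb"))
    cv2.imwrite(f"pics/{n}0.png",s["frame"][:,:,::-1])
    print(n,s["fx"],s["cx"],s["cy"],np.round(-s["R"].T@s["t"],3),np.round(s["R"],3).tolist())
print(r.sense())
E
```

```text
scene 617.8307075688152 324.51461938414343 235.03887799106855 [-0.426 -0.754  1.527] [[0.683, -0.731, 0.013], [-0.532, -0.508, -0.677], [0.501, 0.456, -0.736]]
top 582.3229433389878 319.76452091025993 240.6397382291559 [0.367 0.12  1.741] [[0.007, -1.0, -0.01], [-0.994, -0.006, -0.108], [0.108, 0.011, -0.994]]
wrist 339.58527791654603 323.720574549215 239.23278937327328 [ 0.305 -0.522  0.382] [[0.386, -0.923, -0.002], [-0.882, -0.369, 0.292], [-0.27, -0.111, -0.956]]
{'clock': 0.15, 'joints': array([-7.05720547e+01,  5.25347766e+00,  7.05641365e+01, -2.78475432e-03,
        1.04265091e+02, -3.24882402e+00]), 'joint_vel': array([-0.08514329, -0.14704996, -0.31571284, -0.03129265, -0.08424957,
        0.10049334]), 'joint_torque': array([ 1.44309044e-03, -4.47046530e+01, -4.06906915e+01,  6.98326249e-02,
        2.74850725e-02, -1.25858942e-04]), 'tcp_pos': array([ 0.23132768, -0.55367465,  0.40378218]), 'orientation': array([-1.79917275e+02, -1.99154732e-03,  2.26760836e+01]), 'contact_force': array([0.54588297, 0.15261571, 0.27230899]), 'torque': array([-0.02819013,  0.00147259, -0.04330276]), 'gripper_force': 0.0, 'opening': 0.08798138077963308}
```

View pics/scene0.png

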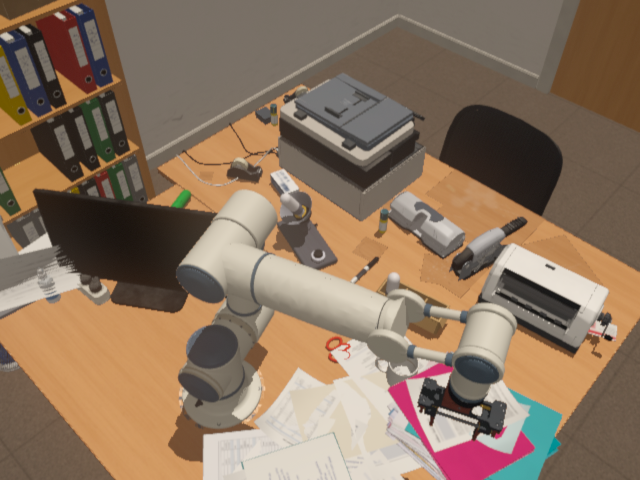

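View pics/top0.png

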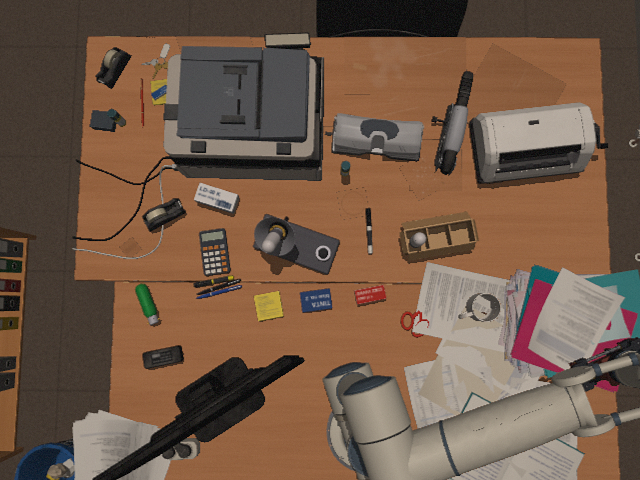

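The scene picture shows the lamp (bulb about (290,205), switch (317,255)) and the carton, partly hidden by the arm. The top picture shows the bulb tip near (268,246), the switch at (323,253), and the carton centred near (440,238) with the old bulb at (418,240). The green look-alike is at (147,303). Next I'll get a coarse position from the top view, then use the wrist camera.

```bash
cat > h.py <<'E'
import numpy as np,cv2,pickle
from scipy.spatial.transform import Rotation as Ro
def ray(s,u,v):
    d=s["R"].T@np.array([(u-s["cx"])/s["fx"],(v-s["cy"])/s["fy"],1.]); return -s["R"].T@s["t"],d/np.linalg.norm(d)
def atz(s,u,v,z):
    c,d=ray(s,u,v); return c+d*(z-c[2])/d[2]
def proj(s,X):
    p=np.atleast_2d(X)@s["R"].T+s["t"]; return np.c_[p[:,0]/p[:,2]*s["fx"]+s["cx"],p[:,1]/p[:,2]*s["fy"]+s["cy"]]
def tri(obs):  # [(s,u,v),...] -> point, residual
    A=np.zeros((3,3));b=np.zeros(3);L=[]
    for s,u,v in obs:
        c,d=ray(s,u,v);P=np.eye(3)-np.outer(d,d);A+=P;b+=P@c;L.append((c,P))
    X=np.linalg.solve(A,b);return X,max(np.linalg.norm(P@(X-c)) for c,P in L)
def load(n): return pickle.load(open(f"pics/{n}.pkl","rb"))
def snap(r,n,name):
    s=r.snapshot(n);pickle.dump(s,open(f"pics/{name}.pkl","wb"));cv2.imwrite(f"pics/{name}.png",s["frame"][:,:,::-1]);return s
E
python3 - <<'E'
from h import *
from station import r
s=load("top")
for n,u,v,z in[("sw",323,253,.042),("tip",268,246,.22),("carton",440,238,.065),("old",418,240,.125),("marker",369,230,0),("glue",346,167,.09),("mug",482,305,.09),("printer corner",322,170,.1)]: print(n,atz(s,u,v,z).round(3))
for p in [[.5,.1,.5],[.45,.2,.5],[.5,0,.5],[.45,-.05,.5]]:
  for y in (0,90,180,-90): print(p,y,r.inverse_kinematics(p,[180,0,y]))
E
```

```text
sw [0.515 0.129 0.042]
tip [0.517 0.273 0.22 ]
carton [ 0.559 -0.209  0.065]
old [ 0.546 -0.136  0.125]
marker [ 0.589 -0.009  0.   ]
glue [0.761 0.064 0.09 ]
mug [ 0.367 -0.319  0.09 ]
printer corner [0.749 0.133 0.1  ]
[0.5, 0.1, 0.5] 0 [ 7.48664262e+00 -6.25204314e+00  7.21352387e+01 -2.54444375e-14
  1.14116804e+02  9.74866426e+01]
[0.5, 0.1, 0.5] 90 [ 7.48664262e+00 -6.25204314e+00  7.21352387e+01 -2.54444375e-14
  1.14116804e+02  7.48664262e+00]
[0.5, 0.1, 0.5] 180 [  7.48664262  -6.25204314  72.13523869   0.         114.11680445
 -82.51335738]
[0.5, 0.1, 0.5] -90 None
[0.45, 0.2, 0.5] 0 [ 2.00034358e+01 -8.87737694e+00  7.45260527e+01 -2.54444375e-14
  1.14351324e+02  1.10003436e+02]
[0.45, 0.2, 0.5] 90 [ 2.00034358e+01 -8.87737694e+00  7.45260527e+01 -2.54444375e-14
  1.14351324e+02  2.00034358e+01]
[0.45, 0.2, 0.5] 180 [ 20.00343584  -8.87737694  74.52605273   0.         114.35132422
 -69.99656416]
[0.45, 0.2, 0.5] -90 None
[0.5, 0, 0.5] 0 [-3.89912188e+00 -7.74289097e+00  7.35028678e+01 -2.54444375e-14
  1.14240023e+02  8.61008781e+01]
[0.5, 0, 0.5] 90 [-3.89912188e+00 -7.74289097e+00  7.35028678e+01 -2.54444375e-14
  1.14240023e+02 -3.89912188e+00]
[0.5, 0, 0.5] 180 [ -3.89912188  -7.74289097  73.50286782   0.         114.24002316
 -93.89912188]
[0.5, 0, 0.5] -90 None
[0.45, -0.05, 0.5] 0 [-1.06467828e+01 -1.47989327e+01  7.96215897e+01 -2.54444375e-14
  1.15177343e+02  7.93532172e+01]
[0.45, -0.05, 0.5] 90 [-10.64678278 -14.79893273  79.62158973   0.         115.17734299
 -10.64678278]
[0.45, -0.05, 0.5] 180 [ -10.64678278  -14.79893273   79.62158973    0.          115.17734299
 -100.64678278]
[0.45, -0.05, 0.5] -90 None
```

```bash
python3 - <<'E'
from h import *
from station import r
for n,p in [("w1",[.45,-.1,.5]),("w2",[.45,.1,.5]),("w3",[.42,.3,.5])]:
    r.reach(p,[180,0,0]); r.wait(.3); s=snap(r,"wrist",n); print(r.sense()["clock"],np.round(-s["R"].T@s["t"],3))
snap(r,"scene","sc1")
E
```

```text
2.3583 [ 0.53  -0.1    0.478]
3.525 [0.53  0.099 0.479]
4.7 [0.5   0.299 0.479]
```

View pics/w1.png

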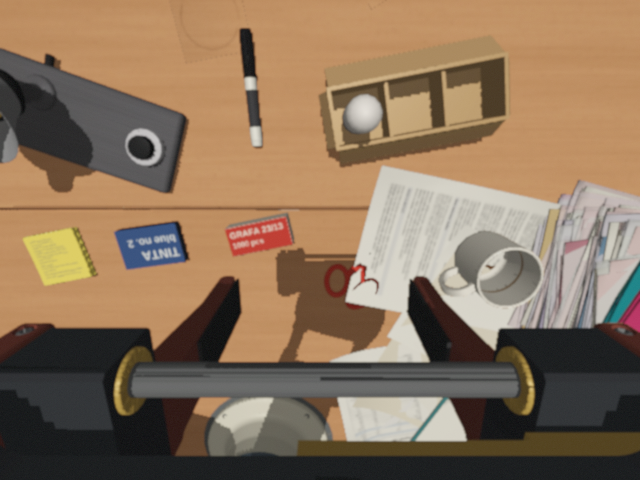

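View pics/w2.png

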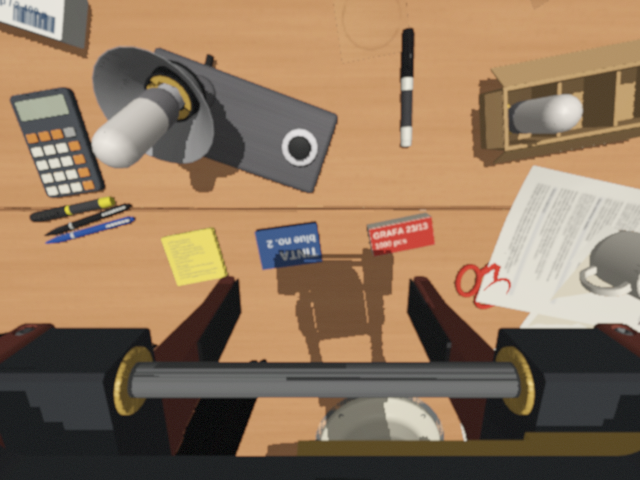

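View pics/w3.png

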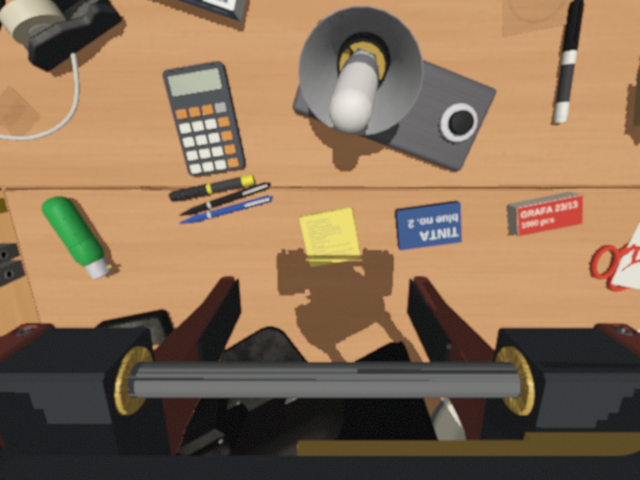

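The three wrist views show:
- **Switch:** (143,148), (300,148) and (460,123) in w1, w2 and w3.
- **Bulb dome:** (117,143) in w2 and (350,112) in w3.
- **Carton:** rim around (330–507, 52–152) in w1, with the old bulb in the left (+y) compartment.

I'll triangulate these, fit the models and overlay them.

```bash
cat > fit.py <<'E'
from h import *
from scipy.optimize import least_squares
S={n:load(n) for n in("w1","w2","w3")}
T=np.radians(32);A=np.array([-np.sin(T),0,np.cos(T)])
print("switch tri",tri([(S["w1"],143,147),(S["w2"],300,147),(S["w3"],460,122)]))
print("dome tri (exp z .175)",tri([(S["w2"],117,143),(S["w3"],350,112)]))
print("carton corner tri (.065)",tri([(S["w1"],331,88),(S["w2"],502,85)]))
print("old dome tri (~.11)",tri([(S["w1"],363,114),(S["w2"],564,112)]))
def lampT(p,X): 
    return np.asarray(X)@Ro.from_euler('z',p[2]).as_matrix().T+[p[0],p[1],0]
def rim(p): return np.array([p[3],.055,.1242])
obs=[("w1",143,147,"sw"),("w2",300,147,"sw"),("w3",460,122,"sw"),("w1",186,116,(.055,-.12,.02)),("w1",168,192,(-.055,-.12,.02)),
("w2",336,117,(.055,-.12,.02)),("w2",312,192,(-.055,-.12,.02)),("w2",157,48,(.055,.12,.02)),("w3",495,92,(.055,-.12,.02)),("w3",460,170,(-.055,-.12,.02)),("w3",295,108,(-.055,.12,.02)),
("w2",117,143,"d"),("w3",350,112,"d")]
def res(p):
    o=[]
    for n,u,v,f in obs:
        X=(0,-.085,.042) if f=="sw" else rim(p)+A*.060 if f=="d" else f
        o.append(proj(S[n],lampT(p,X))[0]-[u,v])
    return np.ravel(o)
f=least_squares(res,[.55,.2,-.38,0],loss='soft_l1');p=f.x
print("lamp",p.round(4),np.degrees(p[2]),np.abs(res(p)).reshape(-1,2).round(1).tolist())
cobs=[("w1",331,88,(.035,.101)),("w1",507,52,(.035,-.101)),("w1",507,118,(-.035,-.101)),("w1",336,152,(-.035,.101)),("w2",502,85,(.035,.101)),("w2",505,150,(-.035,.101))]
cr=lambda q:np.ravel([proj(S[n],lampT(q,(*c,.065)))[0]-[u,v] for n,u,v,c in cobs])
q=least_squares(cr,[.56,-.2,.2],loss='soft_l1').x
print("carton",q.round(4),np.degrees(q[2]),cr(q).reshape(-1,2).round(1).tolist())
np.save("fit.npy",np.r_[p,q])
k=4;out=[]
def tile(n,u0,v0,w,h,polys):
    k=min(400/w,300/h);im=cv2.resize(S[n]["frame"][v0:v0+h,u0:u0+w,::-1],(400,300),interpolation=cv2.INTER_CUBIC)
    for X in polys:
        P=((proj(S[n],X)-[u0,v0]+.5)*[400/w,300/h]).round().astype(int);cv2.polylines(im,[P.reshape(-1,1,2)],False,(0,255,0),1)
    return im
th=np.linspace(0,2*np.pi,60);c=np.c_[np.cos(th),np.sin(th),0*th]
ex=np.array([np.cos(T),0,np.sin(T)]);ey=np.array([0,1,0])
def ring(C,r): return lampT(p,C+r*(np.outer(np.cos(th),ex)+np.outer(np.sin(th),ey)))
L=[ring(rim(p),.06)]+[ring(rim(p)+A*d,.019) for d in(0,.042,.062)]+[lampT(p,np.array([0,-.085,.042])+.015*c),lampT(p,[(.055,.12,.02),(.055,-.12,.02),(-.055,-.12,.02),(-.055,.12,.02),(.055,.12,.02)])]
C=[lampT(q,[(a,b,.065) for a,b in((.035,.101),(.035,-.101),(-.035,-.101),(-.035,.101),(.035,.101))])]
for y in(.066,0,-.066):
  for z in(.004,.065): C.append(lampT(q,[(a*.031,y+b*.031,z) for a,b in((1,1),(1,-1),(-1,-1),(-1,1),(1,1))]))
cv2.imwrite("pics/ov.png",np.vstack([np.hstack([tile("w2",80,30,280,210,L),tile("w3",280,0,240,180,L)]),np.hstack([tile("w1",310,20,208,156,C),tile("w2",470,30,168,126,C)])]))
E
python3 fit.py
```

```text
switch tri (array([0.51629002, 0.12915986, 0.03169783]), np.float64(0.00021065369616192172))
dome tri (exp z .175) (array([0.52193431, 0.27712524, 0.17375545]), np.float64(0.002460606169719804))
carton corner tri (.065) (array([ 0.58454582, -0.10881232,  0.04778642]), np.float64(0.0015981208808379197))
old dome tri (~.11) (array([ 0.55121655, -0.1392783 ,  0.11983463]), np.float64(0.0008925514953148747))
lamp [ 0.5447  0.209  -0.3507 -0.0145] -20.091274698007194 [[4.1, 0.8], [0.6, 1.0], [3.2, 0.5], [2.3, 1.2], [2.9, 3.7], [4.6, 2.0], [0.2, 3.9], [3.5, 5.8], [6.6, 2.6], [1.6, 3.5], [4.2, 0.3], [1.1, 5.2], [0.4, 0.9]]
carton [ 0.565  -0.2073  0.1785] 10.226352050785936 [[-6.0, -0.6], [0.5, -0.5], [1.9, 0.5], [-0.5, -1.1], [0.7, 2.4], [-0.6, 0.8]]
```

View pics/ov.png

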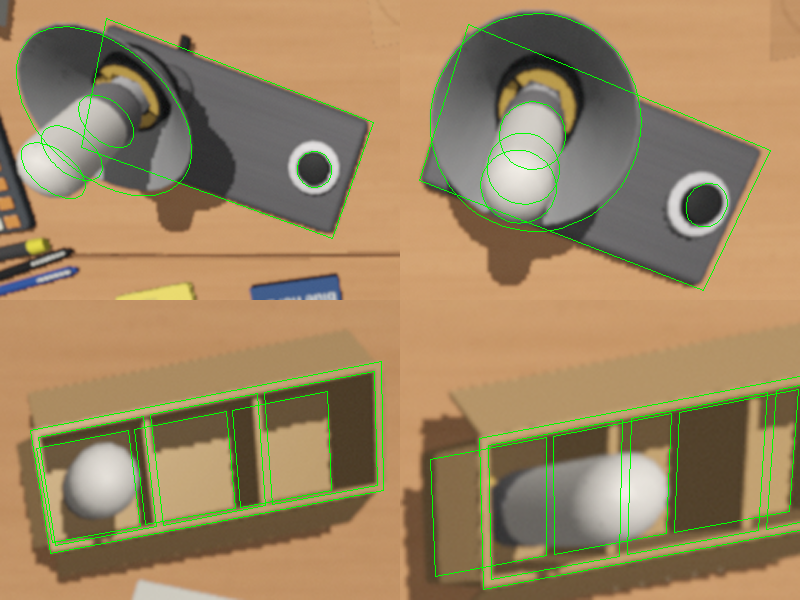

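The overlay fits within about 2–3 px: the rim, bulb, base and carton cells line up, and the triangulated dome height of 0.174 matches the expected 0.175. The switch triangulates 10 mm low, but the top view agrees in xy, and I'll press it by force. Now I'll plan the IK.

```bash
cat > plan.py <<'E'
from h import *
f=np.load("fit.npy");p=f[:4];q=f[4:]
Rl=Ro.from_euler('z',p[2]).as_matrix();Rc=Ro.from_euler('z',q[2]).as_matrix()
L=lambda X:Rl@np.array(X)+[p[0],p[1],0]
C=lambda X:Rc@np.array(X)+[q[0],q[1],0]
T=np.radians(32);a=Rl@np.array([-np.sin(T),0,np.cos(T)])
rim=L([p[3],.055,.1242]);mouth=rim-.03*a;grip=rim+.042*a
def head(phi,d=0.,off=np.zeros(3)): # tool along -a, rolled phi deg about +a ; d along a from the grip point
    ex=Rl@np.array([np.cos(T),0,np.sin(T)]);R=np.c_[ex,np.cross(-a,ex),-a]
    M=Ro.from_rotvec(a*np.radians(phi))*Ro.from_matrix(R)
    return grip+off+a*(d+.163),M.as_euler('xyz',degrees=True)
E
python3 - <<'E'
from plan import *
from station import r
print("sw",L([0,-.085,.042]),"grip",grip,"mouth",mouth,"ends",C([0,-.066,.004]),C([0,0,.004]))
print("press",r.inverse_kinematics(L([0,-.085,.225]),[180,0,-112]))
for phi in range(-180,180,30):
    o=[r.inverse_kinematics(*head(phi,d)) for d in(0,.13)]
    print(phi,[None if x is None else x.round(0).tolist() for x in o])
for y in range(-180,180,45):
    x=r.inverse_kinematics(C([0,-.066,.092+.163]),[180,0,np.degrees(q[2])+y]);print(y,None if x is None else x.round(0).tolist())
E
```

```text
sw [0.51550596 0.12917338 0.042     ] grip [0.52904159 0.27329389 0.15981802] mouth [0.56487397 0.26018729 0.09875856] ends [ 0.57668933 -0.27230006  0.004     ] [ 0.56497186 -0.20734854  0.004     ]
press [  10.3991954    -3.03080765   97.16741735    0.           85.8633903
 -147.6008046 ]
-180 [[38.0, -10.0, 99.0, -28.0, 75.0, -28.0], [46.0, -16.0, 92.0, -29.0, 89.0, -27.0]]
-150 [[38.0, -10.0, 99.0, -28.0, 75.0, -58.0], [46.0, -16.0, 92.0, -29.0, 89.0, -57.0]]
-120 [[38.0, -10.0, 99.0, -28.0, 75.0, -88.0], [46.0, -16.0, 92.0, -29.0, 89.0, -87.0]]
-90 [[38.0, -10.0, 99.0, -28.0, 75.0, -118.0], [46.0, -16.0, 92.0, -29.0, 89.0, -117.0]]
-60 [[38.0, -10.0, 99.0, -28.0, 75.0, -148.0], [46.0, -16.0, 92.0, -29.0, 89.0, -147.0]]
-30 [None, None]
0 [None, None]
30 [[38.0, -10.0, 99.0, -28.0, 75.0, 122.0], [46.0, -16.0, 92.0, -29.0, 89.0, 123.0]]
60 [[38.0, -10.0, 99.0, -28.0, 75.0, 92.0], [46.0, -16.0, 92.0, -29.0, 89.0, 93.0]]
90 [[38.0, -10.0, 99.0, -28.0, 75.0, 62.0], [46.0, -16.0, 92.0, -29.0, 89.0, 63.0]]
120 [[38.0, -10.0, 99.0, -28.0, 75.0, 32.0], [46.0, -16.0, 92.0, -29.0, 89.0, 33.0]]
150 [[38.0, -10.0, 99.0, -28.0, 75.0, 2.0], [46.0, -16.0, 92.0, -29.0, 89.0, 3.0]]
-180 [-28.0, 12.0, 78.0, 0.0, 90.0, -129.0]
-135 None
-90 [-28.0, 12.0, 78.0, -0.0, 90.0, 141.0]
-45 [-28.0, 12.0, 78.0, -0.0, 90.0, 96.0]
0 [-28.0, 12.0, 78.0, -0.0, 90.0, 51.0]
45 [-28.0, 12.0, 78.0, -0.0, 90.0, 6.0]
90 [-28.0, 12.0, 78.0, 0.0, 90.0, -39.0]
135 [-28.0, 12.0, 78.0, 0.0, 90.0, -84.0]
```

```bash
python3 - <<'E'
from plan import *
from station import r
s=L([0,-.085,0]);o=[180,0,-120]
r.grab(5)
r.reach(s+[0,0,.45],o); r.servo_line(s+[0,0,.234],speed=.2); r.wait(.2)
f0=r.sense()["contact_force"][2]; log=[]
z=.232
while z>.205:
    r.servo_line(s+[0,0,z],speed=.03); st=r.sense(); F=st["contact_force"][2]-f0; log.append((round(z,3),round(st["tcp_pos"][2],4),round(F,1)))
    if F>12: break
    z-=.0015
r.wait(.15); print(log, r.sense()["contact_force"].round(1))
snap(r,"wrist","press")
r.servo_line(s+[0,0,.26],speed=.15); r.servo_line(s+[0,0,.45],speed=.3)
r.let_go()
r.reach(*head(90,.12)); r.wait(.3)
snap(r,"wrist","a1"); r.reach(*head(145,.12)); r.wait(.3); snap(r,"wrist","a2")
print(r.sense()["clock"])
E
```

```text
[(0.232, np.float64(0.2319), np.float64(0.1)), (0.231, np.float64(0.2303), np.float64(-0.3)), (0.229, np.float64(0.2288), np.float64(0.2)), (0.228, np.float64(0.2273), np.float64(0.2)), (0.226, np.float64(0.2263), np.float64(2.5)), (0.225, np.float64(0.2247), np.float64(3.5)), (0.223, np.float64(0.2232), np.float64(3.9)), (0.222, np.float64(0.2217), np.float64(4.8)), (0.22, np.float64(0.2202), np.float64(4.9)), (0.218, np.float64(0.2188), np.float64(6.2)), (0.217, np.float64(0.2183), np.float64(10.4)), (0.215, np.float64(0.2181), np.float64(17.6))] [-5.2 -1.  15.3]
21.6917
```

The switch went down 8 mm to a solid stop, with force rising to 17 N. Next I'll check the bulb against the model in the two approach views.

```bash
cat > ov2.py <<'E'
from plan import *
th=np.linspace(0,2*np.pi,80);ex=Rl@np.array([np.cos(T),0,np.sin(T)]);ey=np.cross(a,ex)
ring=lambda d,r:rim+d*a+r*(np.outer(np.cos(th),ex)+np.outer(np.sin(th),ey))
t=[]
for n in("a1","a2"):
    s=load(n);im=np.ascontiguousarray(s["frame"][:,:,::-1]);im=cv2.resize(im,(1280,960))
    for d,rr in((0,.06),(0,.019),(.042,.019),(.062,.019),(-.03,.02)):
        cv2.polylines(im,[((proj(s,ring(d,rr))+.5)*2).round().astype(int).reshape(-1,1,2)],True,(0,255,0),1)
    c=(proj(s,rim+.03*a)[0]*2).astype(int);print(c)
    y0=max(0,min(960-600,c[1]-300));x0=max(0,min(1280-400,c[0]-200));print(n,x0,y0);t.append(im[y0:y0+600,x0:x0+400])
cv2.imwrite("pics/ov2.png",np.hstack(t))
E
python3 ov2.py
```

```text
[650 471]
a1 450 171
[648 473]
a2 448 173
```

View pics/ov2.png

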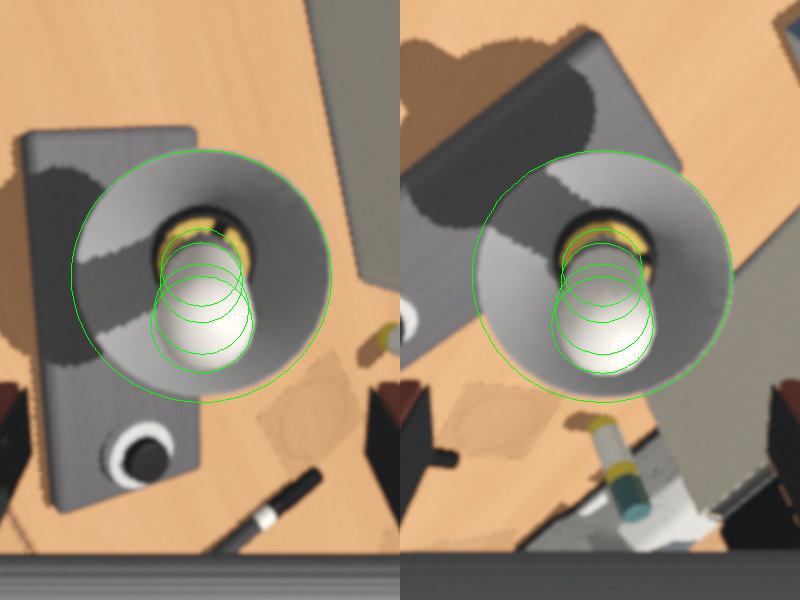

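Rim and bulb outlines match to about 1 px in both approach views (bulb at (202,315) and (603,320) in the crops), so I can grip now.

```bash
python3 - <<'E'
from plan import *
from station import r
r.reach(*head(90,.10)); r.servo_line(*head(90,0),speed=.1); r.wait(.2)
def rep(t):
    s=r.sense();M=Ro.from_euler('xyz',s["orientation"],degrees=True).as_matrix()
    F=M.T@(s["contact_force"]-f0);Tq=M.T@(s["torque"]-t0);pos=s["tcp_pos"]
    print(t,"clk",round(s["clock"],2),"F(tool)",F.round(1),"T",Tq.round(2),"d",round(float((pos-grip)@a-.163)*1000,1),"J6",round(s["joints"][5],1),"open",round(s["opening"]*1000,1),"g",round(s["gripper_force"],1));return F,Tq
s=r.sense();f0=s["contact_force"];t0=s["torque"];np.save("f0.npy",[f0,t0])
rep("pre"); r.grab(35); r.wait(.2); F,_=rep("gripped")
if abs(F[1])<25 and abs(F[0])<25:
    for d in(-.0015,-.003,-.0042):
        r.servo_line(*head(90,d),speed=.02); F,_=rep("in")
        if F[2]<-35: break
E
```

```text
pre clk 23.95 F(tool) [0. 0. 0.] T [0. 0. 0.] d 0.7 J6 62.0 open 87.9 g 0.0
gripped clk 24.98 F(tool) [ 0.4  0.7 -1.9] T [-0.31 -0.03 -0.05] d 0.2 J6 62.0 open 37.5 g 34.8
in clk 25.23 F(tool) [-0.3  0.6 -5.4] T [-0.21 -0.06 -0.09] d -1.1 J6 62.0 open 37.9 g 34.8
in clk 25.48 F(tool) [-0.2  0.3 -5. ] T [-0.28 -0.11  0.01] d -2.8 J6 62.0 open 38.1 g 34.8
in clk 25.73 F(tool) [-0.5 -0.  -6.2] T [-0.25 -0.07 -0.07] d -4.0 J6 61.9 open 37.8 g 34.8
```

Gripped and centred, with almost no lateral force, and pushed in 4.2 mm at about 6 N. Now turn.

```bash
python3 - <<'E'
from plan import *
from station import r
f0,t0=np.load("f0.npy")
def rep(t):
    s=r.sense();M=Ro.from_euler('xyz',s["orientation"],degrees=True).as_matrix()
    F=M.T@(s["contact_force"]-f0);Tq=M.T@(s["torque"]-t0);pos=s["tcp_pos"]
    print(t,"clk",round(s["clock"],2),"F",F.round(1),"T",Tq.round(2),"d",round(float((pos-grip)@a-.163)*1000,1),"J6",round(s["joints"][5],1),"g",round(s["gripper_force"],1));return F,Tq
j=np.array(r.inverse_kinematics(*head(90,-.0042)));j6=j[5]
_,T0=rep("start")
for k in list(range(10,61,10))+list(range(62,73,2)):
    j[5]=j6-k;r.move_joints(j);F,Tq=rep(k);last=k
    if abs(Tq[2]-T0[2])>.35 or np.linalg.norm(F)>30: break
np.save("k.npy",last)
E
```

```text
start clk 25.73 F [-0.5 -0.  -6.2] T [-0.25 -0.07 -0.07] d -4.0 J6 61.9 g 34.8
10 clk 26.02 F [-0.1  0.4 -5.7] T [-0.11 -0.01 -0.04] d -4.1 J6 52.2 g 34.8
20 clk 26.32 F [ 0.9  0.2 -6.5] T [-0.26  0.08 -0.03] d -4.0 J6 42.2 g 34.8
30 clk 26.61 F [ 0.2  1.2 -5.5] T [-0.32 -0.06 -0.03] d -3.9 J6 32.2 g 34.8
40 clk 26.9 F [-0.1  1.4 -6.1] T [-0.43 -0.15 -0.02] d -3.9 J6 22.2 g 34.8
50 clk 27.19 F [-0.6  1.4 -4.8] T [-0.45 -0.26 -0.01] d -3.8 J6 12.2 g 34.8
60 clk 27.48 F [-0.8  1.6 -6. ] T [-0.43 -0.38 -0.03] d -3.7 J6 2.2 g 34.8
62 clk 27.73 F [-1.6  2.7 -5.7] T [-0.43 -0.36  0.01] d -3.7 J6 0.2 g 34.8
64 clk 27.98 F [-1.1  2.2 -6.1] T [-0.46 -0.44 -0.02] d -3.8 J6 -1.8 g 34.8
66 clk 28.23 F [-0.9  2.1 -7.1] T [-0.46 -0.45  0.05] d -3.7 J6 -3.8 g 34.8
68 clk 28.48 F [-2.7  1.5 -5.3] T [-0.46 -0.61  0.13] d -3.7 J6 -5.8 g 34.8
70 clk 28.73 F [-3.8  3.  -4.4] T [-0.58 -0.95  0.13] d -3.7 J6 -7.8 g 34.9
72 clk 28.98 F [-4.5  3.2 -4.1] T [-0.76 -1.2   0.1 ] d -3.6 J6 -9.8 g 34.9
```

The stop shows at about 67°. I'll back off to 67 and draw it out with force checks.

```bash
python3 - <<'E'
from plan import *
from station import r
f0,t0=np.load("f0.npy")
def rep(t):
    s=r.sense();M=Ro.from_euler('xyz',s["orientation"],degrees=True).as_matrix()
    F=M.T@(s["contact_force"]-f0);Tq=M.T@(s["torque"]-t0);pos=s["tcp_pos"]
    print(t,"clk",round(s["clock"],2),"F",F.round(1),"T",Tq.round(2),"d",round(float((pos-grip)@a-.163)*1000,1),"g",round(s["gripper_force"],1),round(s["opening"]*1e3,1));return F,Tq
phi=90+68.
r.servo_line(*head(phi,-.0042),speed=.05);rep("back")
ok=True
for d in(-.001,.003,.007,.012,.02,.03):
    r.servo_line(*head(phi,d),speed=.04);F,_=rep(d)
    if np.linalg.norm(F)>25: ok=False;break
if ok:
    r.servo_line(*head(phi,.11),speed=.12);rep("out");snap(r,"wrist","out");snap(r,"scene","outs")
E
```

```text
back clk 29.23 F [-1.8  2.2 -5.4] T [-0.47 -0.66  0.03] d -3.7 g 34.9 37.8
-0.001 clk 29.48 F [-2.5  1.5 -6.9] T [-0.44 -0.85  0.1 ] d -0.4 g 34.9 37.8
0.003 clk 29.73 F [-4.3  2.3 -4.3] T [-0.5  -1.15  0.09] d 3.2 g 35.0 37.7
0.007 clk 29.98 F [-3.8  1.6 -0.9] T [-0.38 -1.2  -0.06] d 6.8 g 35.0 37.6
0.012 clk 30.26 F [-3.4  1.9 -0.7] T [-0.39 -1.04  0.02] d 11.7 g 35.0 37.4
0.02 clk 30.61 F [2.  1.  0.5] T [-0.05  0.03  0.04] d 19.3 g 35.0 37.8
0.03 clk 31.01 F [ 0.4  0.5 -0.1] T [-0.04  0.05  0.03] d 30.4 g 35.0 37.5
out clk 31.82 F [1.1 0.2 0.6] T [-0.07  0.04  0.03] d 109.2 g 35.0 37.3
```

```bash
python3 - <<'E'
from plan import *
from station import r
yaw=np.degrees(q[2])+45
e=C([0,-.066,0])
r.reach([.48,.05,.48],[180,0,yaw]); r.reach(e+[0,0,.43],[180,0,yaw]); r.wait(.3)
s=snap(r,"wrist","c1"); t=snap(r,"scene","c1s")
P=[C([x*.031,y+w*.031,z]) for y in(-.066,0) for z in(.004,.065) for x,w in((1,1),(1,-1),(-1,-1),(-1,1),(1,1))]
ims=[]
for n,k,w in((s,1,None),(t,4,1)):
    uv=proj(n,P);im=np.ascontiguousarray(n["frame"][:,:,::-1])
    if w: 
        c=uv.mean(0).astype(int)-[0,15];x0,y0=c[0]-50,c[1]-75;im=cv2.resize(im[y0:y0+150,x0:x0+100],(400,600),interpolation=cv2.INTER_CUBIC);uv=(uv-[x0,y0]+.5)*4
    else: im=im[:,120:520].copy();uv=uv-[120,0]
    for i in range(0,20,5): cv2.polylines(im,[uv[i:i+5].round().astype(int).reshape(-1,1,2)],False,(0,255,0),1)
    ims.append(cv2.copyMakeBorder(im,0,600-im.shape[0],0,0,cv2.BORDER_CONSTANT))
cv2.imwrite("pics/ov3.png",np.hstack(ims));print(r.sense()["clock"],r.sense()["opening"])
E
```

```text
34.6 0.03770241091749584
```

View pics/ov3.png

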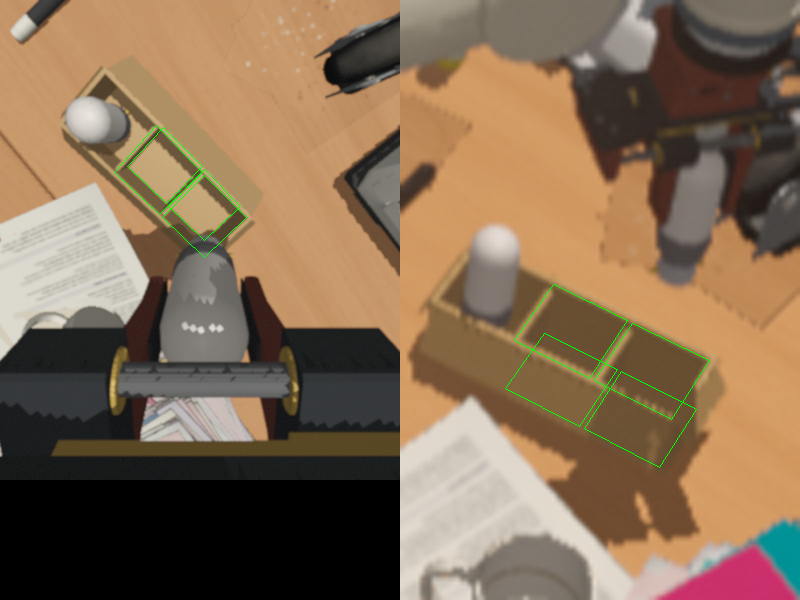

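The overlay falls on the cell rims in both views, and the bulb (cap at (675,270) in the scene crop) hangs straight above the end cell. I'll lower it until it touches the floor.

```bash
python3 - <<'E'
from plan import *
from station import r
e=C([0,-.066,0]);f0=r.sense()["contact_force"]
r.servo_line(e+[0,0,.33],speed=.12); print((r.sense()["contact_force"]-f0).round(1))
r.servo_line(e+[0,0,.265],speed=.08); F=r.sense()["contact_force"]-f0; print(F.round(1))
z=.262
while np.linalg.norm(F)<8 and z>.248:
    r.servo_line(e+[0,0,z],speed=.03); r.wait(.05);F=r.sense()["contact_force"]-f0
    print(round(z,4),F.round(1)); 
    if F[2]>3.5: break
    z-=.0015
print(r.sense()["tcp_pos"],r.sense()["clock"])
E
```

```text
[1.3 0.1 1.4]
[ 0.5 -0.3  0.6]
0.262 [ 0.8 -0.2 -0.1]
0.2605 [ 0.3 -0.7  0.4]
0.259 [ 0.6 -0.4  1.4]
0.2575 [ 1.2 -0.6  0.9]
0.256 [-1.8  0.7  7.4]
[ 0.57669662 -0.27233291  0.25707944] 38.0417
```

Floor contact comes at z of about 0.256, against 0.255 expected. Now release, retreat and look.

```bash
python3 - <<'E'
from plan import *
from station import r
e=C([0,-.066,0]);r.let_go();r.wait(.3)
r.servo_line(e+[0,0,.36],speed=.1);r.servo_line(e+[0,0,.5],speed=.2);r.wait(.5)
s=snap(r,"wrist","end");t=snap(r,"scene","ends")
c=proj(t,[C([0,-.03,.06])])[0].astype(int)
b=cv2.resize(t["frame"][c[1]-50:c[1]+50,c[0]-40:c[0]+40,::-1],(384,480))
cv2.imwrite("pics/fin.png",np.hstack([s["frame"][:,120:520,::-1],b]))
print("tip exp",proj(s,[C([0,-.066,.11])])-[120,0],r.sense()["clock"],r.sense()["contact_force"])
E
```

```text
tip exp [[204.2182662  211.41047654]] 41.8917 [ 0.2665003  -1.153706   -0.98861209]
```

View pics/fin.png

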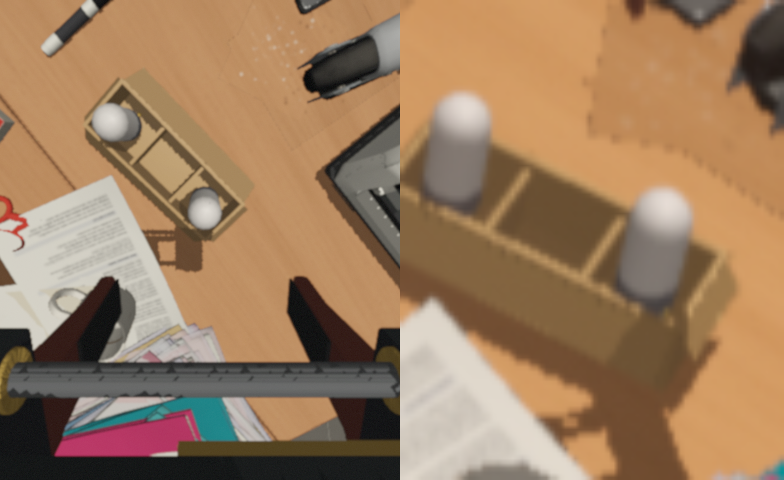

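The bulb stands upright in the end compartment, its dome at (204,209) against (204,211) expected. The old bulb is still in place and the gripper is clear.

```bash
python3 -c "
from station import r
print(r.hand_in())"
```

```text
the job is handed in; nothing more can be done
None
```

I pressed the switch down to its stop, took the bulb out without forcing it, and stood it upright in the carton's end compartment. I handed the job in at about 42 s; no verdict came back.

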